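Dress a machined bar with a sprung finishing block

TASK

Draw the red finishing block out from under the low steel shelf by the knob at its end, set it down on the grey liner clear of the shelf and let go, then take it by its main black handle instead. Lay it lengthwise on the aluminium bar in the bench hook, at the end away from the wooden stop, press until the sprung sole has sunk about half its travel, and with that steady pressure make one unbroken stroke over the bar's whole length to the stop end, lifting off only there. Then stand the block back on the liner in front of the shelf and let go, leaving the bar in the bench hook and the disc, bottle and yellow bin where they are.

Things in the scene. Friction and masses are not known exactly. Their poses are not given: they have to be found in the camera images.
- riser: Fixed low grey steel bench shelf, 220 mm deep (x), 400 wide (y); top 125 mm, front lip's underside 107 mm above the bench; open in front, side panels at y = +-198 mm; bins and a tape roll on its rear half (x over 90 mm) reach 185 mm. Origin: on the bench under the middle of the shelf's front edge; x points in under the shelf, away from the robot; z up.
- liner (a point): Middle of the open part of the slate-grey rubber liner, on its top face, 150 mm in front of the shelf's front edge; axes as the riser's. The liner is fixed, 4 mm thick, 280 mm wide (y), and runs from 300 mm in front of the shelf's edge to 250 mm behind it; the block starts on it.
- block: Red hand finishing block, 0.4 kg, 200 mm long (x), 64 wide (y), 61 high: sprung abrasive sole, red body (top at z = 22 mm), knob at one end, handle in the middle. Origin: centre of the sole's underside when the sole is out; x along it away from the knob, z up. Starts half under the shelf, knob end out in front, turned up to 0.12 rad from the riser's x; it slides on the liner.
- block_end_knob: The round black end knob, fixed to the block, 32 mm in diameter from block z = 34 to 60 mm on a 24 mm neck. Origin: middle of its foot, at block (-75, 0, 22) mm.
- block_knob (a point): Grip point of the end knob, on its axis, at block x = -75 mm, y = 0, z = 46 mm.
- block_grip (a point): Grip point of the main handle: block x = +10 mm, y = 0, z = 46 mm.
- block_handle: The main handle, a black upright grip 90 mm long (block x = -35 to +55 mm), 26 mm wide (y), its top at block z = 61 mm, fixed to the block; pinch it across its width from above. Origin: middle of its foot, at block (10, 0, 21) mm; axes as the block's.
- block_sole (a joint): How far the sprung sole has sunk into the block, m: 0 = fully out (unloaded), 0.005 = bottomed. It takes 4.5 N to start sinking and 1.5 N more for each mm (8.3 N at half travel, 12 N at the bottom); it stays out under the block's own weight.
- bar: The workpiece: loose machined aluminium flat bar, 300 mm long (x), 60 mm wide (y), 20 mm thick, 0.97 kg, with five bolt holes (look only) along the middle; its flat top face is to be dressed. Origin: centre of its underside; x along its length towards the wooden stop, z up.
- bar_top (a point): Centre of the bar's top face (20 mm above the bar's origin, about 38 mm above the bench); x towards the stop.
- workboard: Bench hook, fixed: pale wooden board 370 (x) by 150 mm (y), 18 thick; dark stop 13 mm high across its +x end (inner face at x = 158 mm), dark cleat 12 mm high, 220 long on each side of the bar. The bar stands 7 mm proud of the stop, so the block can overhang it. Origin: centre of its underside on the bench; x to the stop, z up. The bar starts a few mm short of the stop.
- disc: Bystander: spoked aluminium disc, 120 mm diameter, 8 mm thick, loose. Origin: centre of its underside.
- bottle: Bystander: small white bottle with red cap and green label, 40 mm diameter, 110 mm tall, standing. Origin: centre of its underside.
- partsbin: Bystander: small open yellow parts bin with steel pins in it, 100 x 80 x 45 mm high. Origin: centre of its underside.
There are look-alikes about, which are no part of the job. What is shaped like the block but orange is not meant.

How it is judged:
By the outcome, as a careful person would: the job done as asked, in the order asked, and still so for the second after the job is handed in, with the robot touching nothing.
It also fails if it takes over 70 s, if anything falls off the work surface, if the arm or the gripper's body presses on something with over 40 N, if the wrist force passes 120 N, or if a joint passes its speed limit or range.

ROBOT

A 6-joint arm with a two-finger parallel gripper is mounted at the origin on the work surface. World frame = base frame: x ahead of the robot, y to its left, z up, the work surface at z = 0. Lengths are in m, angles in degrees, forces in N, time in s.
With the tool pointing down it reaches from about 0.3 to 0.85 m from the base axis. Payload 5.4 kg.
Tool frame: the origin (TCP) lies at the centre of the arm's flange, where the gripper is bolted on; the fingertips stand 173 mm ahead of it and the grasp point (between the pads) lies r.grasp_offset ahead of it (r.grasp_offset is the distance from the TCP to the grasp point, in m); z points along the fingers, y is the line along which they close (so a half turn about z gives the same grasp; the last joint's range is limited). The gripper opens to 85 mm and grips with 20 to 120 N. Pads are 22 mm wide; open, the fingers measure 114 mm over their backs; the gripper's body (76 mm by 85 mm) begins 54 mm behind the grasp point. The pads swing forward as they close: fully open they stand 13 mm farther back than shut.
Start: joints at [-77.183, 9.076, 91.501, -0, 79.423, -12.038], TCP at [0.242, -0.522, 0.405] pointing down, gripper open.
Joint ranges: [-166.64, 166.64], [-54.1, 131.32], [10.49, 154.53], [-73.88, 253.88], [9.74, 151.15], [-171.62, 171.62]. Speed limits (degrees/s): [147.25, 147.25, 180, 180, 180, 180].

INTERFACE

Orientations are given as a 3x3 rotation matrix whose columns are the frame's x, y, z axes.
In Python, from station import r gives the robot as it stands.
- The arm moves only by the tool apply_moves, never from a script. Its argument "increments" is a list that holds one entry, the list of rows, each a list of 4 numbers: the shift along the tool's x, y, z in units of 30 mm (1.0 is 30 mm), then the turn about the tool's z in units of 8 degrees (1.0 is 8 degrees). In form: [[[dx, dy, dz, yaw], ...]]. A call has 1 to 5 rows; each row shifts and turns the commanded pose from where the row before left it, along the tool's axes as they then stand; what a row does not reach is not made up. A row lasts 1/10 s, in which the tool goes at most 50 mm and 8.59 degrees, less where a joint would pass 70% of its speed; a pose out of reach is approached as far as the arm can. A call is refused whole if a number of a shift passes 1 or a number of a turn 1, either way. A call with a gripper value outside its range is refused whole. "hand" is the closure, from 0 (fully open) to 1 (shut), set as the call begins (left out, the last holds). The fingers move at their own pace and stop on an object; "force" is the grip in N (left out, the last holds). Time passes only in rows, so rows that do not move let the fingers close. It gives the time, the measured TCP pose, the force, the opening and the grip force at its end, in the units of the state.
- r.state(): the state, without advancing time (a new reading comes with each control period).
- r.read_camera(name): name is "side" or "top" or "wrist"; returns the picture (400x640x3 uint8, blue, green, red); there is no depth.
- r.get_calibration(name): a dict with "fx", "fy", "cx", "cy" (pixels), "R" (3x3) and "t" (3): a world point X has camera coordinates R X + t. Camera axes: x right, y down, z forward; pixel columns grow to the right and rows downward; lengths in m; the calibration is good to about 2 mm. A picture is of the moment at which its call begins: read the wrist's pose just before it. get_calibration takes no time and is no camera call; for the wrist camera it gives the pose at the moment of the call.
- r.close_job(): hands the job in; it is judged then, once.
Trained networks look in the newest picture that a camera, given by its name, has taken for a name from the list of things; names that differ only in an ending like _2 or _b are one class to them, and where a whole thing is asked for, a point or a joint stands for the part that bears it (a point fixed in the world has none). Each returns a list of dicts, best first, with "conf" (0 to 1); they miss things now and then, are a little off and sometimes report something else, mostly with a low value. They report only what shows in the picture. A call takes as long as a camera call. They do not tell look-alikes from the thing itself.
- r.silhouettes(camera, query): "pixels" (400x640 bool, what is visible of it) and "bbox" ([left, top, right, bottom] in pixels, round what is visible of it).
The state is a dict: "clock": time; "qpos": joint angles; "qvel": joint speeds; "effort": joint torques, N m; "position": TCP position; "eef_rot": TCP orientation; "wrist_force": force on the tool from outside, world axes, zero at the start; "wrist_torque": the same for the moment, N m; "grip_width": finger opening in m; "gripper_force": force on a finger pad.
Only numpy, scipy, OpenCV 4.12 (cv2) and the standard library are available. Lean on these libraries where they do the work, as an engineer would, in place of code of your own. Each camera call takes 0.05 s, during which the arm holds its last target. There are 200 camera calls.

## Working session

There is one attempt and no reset: what is moved stays moved. The work goes in short steps, Python scripts to look and compute and a tool call to move; the robot and the scene stay as the last step left them, time stands still between calls to the robot, and variables do not carry over. Pictures are saved under pics/ and viewed, at most 10 in all, crops included, and the job is handed in when it is done.

Besides the shell and the picture viewer there is one more tool, called as a command line: name --argument value ..., lists and objects as JSON in quotes. apply_moves: Moves the arm, as the interface text tells. Its arguments: {"type":"object","properties":{"increments":{"type":"array"},"hand":{"type":"number"},"force":{"type":"number"}},"required":["increments"]}

```bash
ls; mkdir -p pics
python3 - <<'E'
from station import r
import cv2,numpy as np
for c in ("top","side"):
    im=r.read_camera(c); cv2.imwrite(f"pics/{c}0.png",im)
    k=r.get_calibration(c); print(c,k)
    for q in ("block","block_end_knob","block_handle","bar","workboard","riser","liner","disc","bottle","partsbin"):
        try:
            for d in r.silhouettes(c,q)[:3]:
                print(q,round(d["conf"],2),d["bbox"],int(d["pixels"].sum()))
        except Exception as e: print(q,e)
s=r.state();print(r.grasp_offset,s)
E
```

```text
pics
top {'fx': 426.32813418914344, 'fy': 426.32813418914344, 'cx': 327.9802737301064, 'cy': 200.99138430395703, 'R': array([[-0.00642484, -0.99974306, -0.02173791],
       [-0.99395863,  0.00876651, -0.10940468],
       [ 0.10956713,  0.02090368, -0.99375957]]), 't': array([0.13629106, 0.60739835, 1.1211791 ])}
block 0.86 [265.2, 199.3, 294.8, 240.4] 855
block 0.55 [272.1, 225.9, 283.2, 234.3] 93
block_end_knob 0.7 [154.1, 293.9, 168.4, 308.3] 121
block_end_knob 0.55 [270.4, 223.4, 284.0, 232.1] 119
block_handle 0.66 [151.5, 251.3, 167.4, 283.4] 480
bar 0.73 [265.3, 197.6, 293.6, 239.8] 889
bar 0.7 [399.6, 224.5, 516.6, 255.9] 2715
workboard 0.62 [386.8, 207.6, 530.4, 273.7] 5231
workboard 0.38 [401.3, 225.4, 515.7, 257.5] 2704
riser 0.95 [189.1, 99.4, 354.3, 321.2] 24935
liner 0.7 [400.4, 223.4, 515.6, 254.7] 2649
liner 0.65 [188.7, 98.1, 352.9, 319.4] 24688
disc 0.83 [427.7, 128.6, 471.0, 168.6] 1449
bottle 0.6 [492.9, 150.9, 517.0, 164.3] 338
bottle 0.48 [286.8, 195.4, 294.5, 235.7] 22
partsbin 0.77 [369.3, 126.4, 418.2, 175.8] 1284
side {'fx': 489.913020227003, 'fy': 489.9130202
[... 1032 characters left out ...]
.94233706e+01, -1.20379027e+01]), 'qvel': array([ 0.04862258,  0.07257888,  0.03719056, -0.01616262,  0.00016031,
        0.07844322]), 'effort': array([-4.64747827e-04, -3.96018434e+01, -3.31704211e+01, -3.59543674e-04,
        7.32086173e-04, -1.17004160e-05]), 'position': array([ 0.24166371, -0.52173485,  0.40473203]), 'eef_rot': array([[ 9.07373278e-01,  4.20325747e-01,  9.13158328e-06],
       [ 4.20325747e-01, -9.07373277e-01, -5.31872926e-05],
       [-1.40702338e-05,  5.20989676e-05, -9.99999999e-01]]), 'wrist_force': array([-0.73902051,  0.35727704, -0.36080467]), 'wrist_torque': array([-0.03938837,  0.02197844,  0.08860815]), 'gripper_force': 0.0, 'grip_width': 0.08540772173814085}
```

View pics/top0.png

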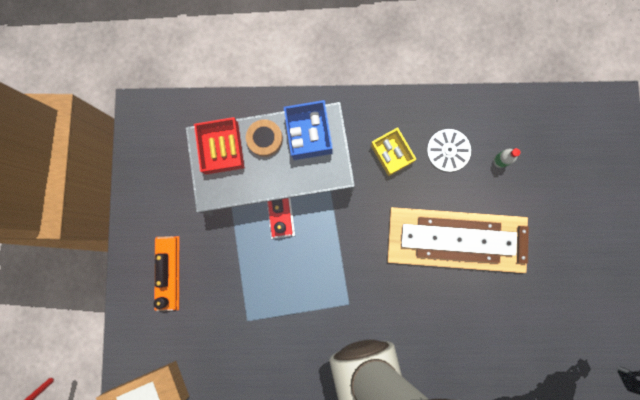

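View pics/side0.png

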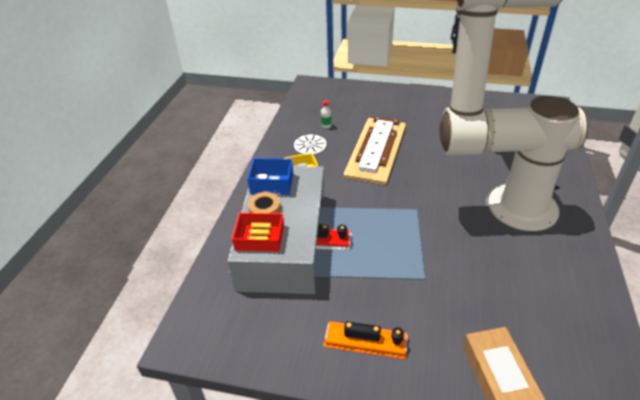

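The top picture shows the red block half out of the shelf, with its knob at about (279,229). The bar is at about (402–517, 225–256) with the stop at its right end (522,245), and the orange look-alike is at (165,273). The side picture agrees.

```bash
cat > h.py <<'E'
import numpy as np,cv2
from station import r
def back(k,uv,z):
    uv=np.atleast_2d(uv).astype(float)
    d=np.c_[(uv[:,0]-k["cx"])/k["fx"],(uv[:,1]-k["cy"])/k["fy"],np.ones(len(uv))]@k["R"]
    c=-k["R"].T@k["t"]
    return c+d*((z-c[2])/d[:,2])[:,None]
def proj(k,X):
    p=np.atleast_2d(X)@k["R"].T+k["t"]
    return np.c_[k["fx"]*p[:,0]/p[:,2]+k["cx"],k["fy"]*p[:,1]/p[:,2]+k["cy"]]
def comp(m,near=None):
    n,l,s,c=cv2.connectedComponentsWithStats(m.astype(np.uint8))
    i=1+np.argmax(s[1:,4]); return l==i
def rect(k,m,z):
    c=max(cv2.findContours(m.astype(np.uint8),0,2)[0],key=cv2.contourArea)
    P=back(k,c[:,0],z)[:,:2]
    R=cv2.minAreaRect((P*1000).astype(np.float32)); return R,cv2.boxPoints(R)
E
python3 - <<'E'
from h import *
np.set_printoptions(precision=1,suppress=True)
k=r.get_calibration("top"); im=cv2.imread("pics/top0.png"); hsv=cv2.cvtColor(im,cv2.COLOR_BGR2HSV)
def roi(m,a,b,c,d):
    o=np.zeros_like(m);o[b:d,a:c]=m[b:d,a:c];return comp(o)
H,S,V=[hsv[...,i].astype(int) for i in range(3)]
m=roi((V>190)&(S<40),395,218,520,262); R,B=rect(k,cv2.morphologyEx(m.astype(np.uint8),cv2.MORPH_CLOSE,np.ones((7,7))),.038); print("bar",R,B)
m=roi((S>60)&(V>150)&(H>10)&(H<30),380,200,535,280); R,B=rect(k,cv2.morphologyEx(m.astype(np.uint8),cv2.MORPH_CLOSE,np.ones((5,5))),.018); print("board",R,B)
print("liner px",hsv[280,290],"shelf px",hsv[180,270])
m=roi((S>80)&(H>95)&(H<115)&(V>70),225,185,355,325); R,B=rect(k,m,.004); print("liner",R,B)
m=roi(((H<6)|(H>174))&(S>150)&(V>100),262,195,300,242); R,B=rect(k,m,.026); print("block body",R,B)
d=r.silhouettes("top","riser")[0]["pixels"]; R,B=rect(k,d,.125); print("riser",R,B)
m=roi((V<60),268,218,290,238); ys,xs=np.nonzero(m); print("knob px",xs.mean(),ys.mean(),m.sum(),1000*back(k,[xs.mean(),ys.mean()],.06)[0])
c=cv2.resize(im[190:250,250:310],None,fx=8,fy=8,interpolation=2); d=cv2.resize(im[200:280,380:540],None,fx=5,fy=5,interpolation=2)
cv2.imwrite("pics/c1.png",c)
E
```

```text
bar ((502.8466491699219, -215.96597290039062), (302.1596984863281, 62.16101837158203), 85.31533813476562) [[ 459.5 -364. ]
 [ 521.5 -369.1]
 [ 546.2  -67.9]
 [ 484.2  -62.9]]
board ((503.1537170410156, -217.61158752441406), (371.2302551269531, 151.83335876464844), 85.29889678955078) [[ 412.3 -396.4]
 [ 563.6 -408.8]
 [ 594.   -38.8]
 [ 442.7  -26.4]]
liner px [104  52 187] shelf px [ 99  13 198]Traceback (most recent call last):
  File "<stdin>", line 10, in <module>
  File "<stdin>", line 5, in roi
  File "h.py", line 13, in comp
    i=1+np.argmax(s[1:,4]); return l==i
        ~~~~~~~~~^^^^^^^^^
    return _wrapfunc(a, 'argmax', axis=axis, out=out, **kwds)
    return bound(*args, **kwds)
ValueError: attempt to get argmax of an empty sequence
```

Run:
```python
from h import *
np.set_printoptions(precision=1,suppress=True)
k=r.get_calibration("top"); im=cv2.imread("pics/top0.png"); hsv=cv2.cvtColor(im,cv2.COLOR_BGR2HSV)
def roi(m,a,b,c,d):
    o=np.zeros_like(m);o[b:d,a:c]=m[b:d,a:c];return comp(o)
H,S,V=[hsv[...,i].astype(int) for i in range(3)]
print(hsv[260,270],hsv[300,320],hsv[280,370])
m=roi((S>40)&(H>95)&(H<115)&(V>70),225,185,355,325); R,B=rect(k,m,.004); print("liner",R,B)
m=roi(((H<6)|(H>174))&(S>150)&(V>100),262,195,300,242); R,B=rect(k,m,.026); print("block body",R,B)
r.read_camera("top");d=r.silhouettes("top","riser")[0]["pixels"]; R,B=rect(k,d,.125); print("riser",R,B)
m=roi((V<70),268,220,290,238); ys,xs=np.nonzero(m); print("knob px",xs.mean(),ys.mean(),m.sum(),1000*back(k,[xs.mean(),ys.mean()],.06)[0])
cv2.imwrite("pics/c1.png",cv2.resize(im[190:250,250:310],None,fx=8,fy=8,interpolation=2))
w=r.get_calibration("wrist");s=r.state();print(w, s["eef_rot"].T@((-w["R"].T@w["t"])-s["position"]), w["R"]@s["eef_rot"])
```

```text
[104  53 186] [104  55 184] [120   9 110]
liner ((462.2996520996094, 240.53457641601562), (313.2279968261719, 281.6327209472656), 8.979893684387207) [[285.6 355.2]
 [329.6  77. ]
 [639.  125.9]
 [595.  404.1]]
block body ((562.5379028320312, 263.59893798828125), (86.19696044921875, 53.460472106933594), 6.901427268981934) [[516.5 285. ]
 [523.  231.9]
 [608.5 242.2]
 [602.1 295.3]]
riser ((581.1710205078125, 260.3099365234375), (520.872802734375, 404.2851867675781), 8.666862487792969) [[293.2 420.9]
 [354.2  21.2]
 [869.1  99.7]
 [808.2 499.4]]
knob px 282.0 230.66666666666666 3 [528. 253.  60.]
{'fx': 285.5712225475038, 'fy': 285.5712225475038, 'cx': 315.70993987668004, 'cy': 200.35174596705562, 'R': array([[ 0.4, -0.9, -0. ],
       [-0.9, -0.4,  0.3],
       [-0.2, -0.1, -1. ]]), 't': array([-0.6, -0. ,  0.4])} [ 0.1 -0.   0. ] [[-0.   1.   0. ]
 [-1.  -0.  -0.3]
 [-0.3 -0.   1. ]]
```

View pics/c1.png

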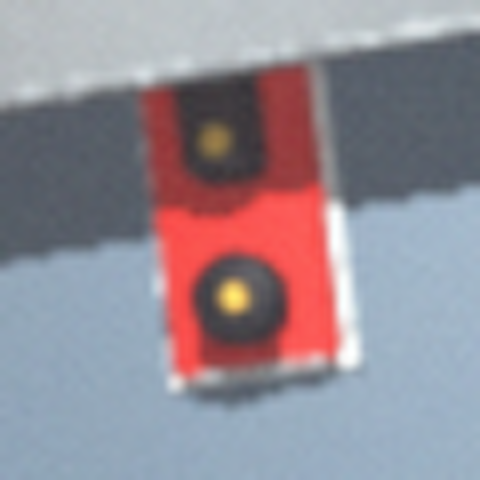

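The crop shows the knob's centre at about (235,297), which is full-image (279.4,227.1), and the handle's end screw at about (215,140), or (276.9,207.5). The block is slightly turned, and the shelf's edge lies above it.

```bash
cat >> h.py <<'E'
def rel(target,yaw=None,go=None):
    "grasp-point target (world m) and tool-x yaw deg -> tool-frame shift in units, turn in units"
    s=r.state();R=s["eef_rot"];g=s["position"]+R[:,2]*r.grasp_offset
    d=R.T@(np.array(target)-g)/.03
    cur=np.degrees(np.arctan2(R[1,0],R[0,0]))
    t=None
    if yaw is not None:
        t=-((yaw-cur+180)%360-180); t=(t/8).round(3)  # tool z down: + turn = cw in world
    print("grasp",(g*1000).round(1),"yaw",cur.round(2),"units",d.round(3),"turn",t,"t",round(s["clock"],2),"F",s["wrist_force"].round(1),"w",round(s["grip_width"],4),"gf",round(s["gripper_force"],1),"q",s["qpos"].round(0))
E
python3 - <<'E'
from h import *
np.set_printoptions(precision=1,suppress=True)
k=r.get_calibration("top")
a=back(k,[279.4,227.1],.064)[0]*1000;b=back(k,[276.9,207.5],.065)[0]*1000;print(a,b,np.degrees(np.arctan2(*(b-a)[1::-1])))
print(1000*back(k,np.array([[175,385],[355,365],[145,90],[310,65]])/8+[250,190],.026))
rel([a[0]/1000,a[1]/1000,.15],10)
w=r.get_calibration("wrist");s=r.state();print(1000*(s["eef_rot"].T@((-w["R"].T@w["t"])-s["position"])))
E
```

```text
[537.2 259.4  64. ] [589.  266.2  65. ] 7.4874782413070795
[[509.3 284.8  26. ]
 [515.7 223.6  26. ]
 [610.1 295.9  26. ]
 [618.2 239.3  26. ]]
grasp [ 241.7 -521.7  250. ] yaw 24.85 units [ 19.9 -19.5   3.3] turn 1.857 t 1.2 F [ 0.1 -0.2 -0.5] w 0.0855 gf 0.0 q [-77.   9.  92.   0.  79. -12.]
[66.8 -0.6 31.1]
```

apply_moves --increments '[[[1, -0.98, 0, 0], [1, -0.98, 0, 0], [1, -0.98, 0, 0], [1, -0.98, 0, 0], [1, -0.98, 0, 0]]]' --hand 0

```text
clock: 1.7
position: [0.3163, -0.3237, 0.4048]
eef_rot: [[0.908, 0.42, 0.0], [0.42, -0.908, -0.0], [0.0, 0.0, -1.0]]
wrist_force: [0.7, 0.3, 0.5]
grip_width: 0.0855
gripper_force: 0.0
```

apply_moves --increments '[[[1, -0.98, 0, 0], [1, -0.98, 0, 0], [1, -0.98, 0, 0], [1, -0.98, 0, 0], [1, -0.98, 0, 0]]]'

```text
clock: 2.2
position: [0.3905, -0.1272, 0.405]
eef_rot: [[0.908, 0.42, 0.001], [0.42, -0.908, -0.001], [0.001, 0.001, -1.0]]
wrist_force: [0.8, -0.3, 1.0]
grip_width: 0.0853
gripper_force: 0.0
```

apply_moves --increments '[[[1, -0.98, 0, 0], [1, -0.98, 0, 0], [1, -0.98, 0, 0], [1, -0.98, 0, 0], [1, -0.98, 0, 0]]]'

```text
clock: 2.7
position: [0.4649, 0.0694, 0.405]
eef_rot: [[0.907, 0.421, 0.001], [0.421, -0.907, -0.0], [0.001, 0.001, -1.0]]
wrist_force: [0.4, 0.6, 0.1]
grip_width: 0.0849
gripper_force: 0.0
```

apply_moves --increments '[[[0, -0.98, 0, 0], [0, -0.98, 0, 0], [0, -0.98, 0, 0.7], [0, 0, 0, 0.7], [0, 0, 0, 0.8]]]'

```text
clock: 3.2
position: [0.4271, 0.1485, 0.4048]
eef_rot: [[0.992, 0.124, 0.0], [0.124, -0.992, 0.0], [0.0, 0.0, -1.0]]
wrist_force: [-0.6, -0.9, -0.9]
grip_width: 0.0853
gripper_force: 0.0
```

Run:
```python
from h import *
rel([.537,.259,.15],7.5)
w=r.get_calibration("wrist");print(proj(w,[.537,.259,.064]),proj(w,[.589,.266,.065]),proj(w,[.455,.24,.004]))
cv2.imwrite("pics/w1.png",r.read_camera("wrist"))
```

```text
grasp [427.1 148.5 250.1] yaw 7.13 units [ 4.09  -3.201  3.338] turn -0.047 t 3.2 F [-0.6 -0.9 -0.9] w 0.0853 gf 0.0 q [  4. -10. 110.   0.  80.  87.]
[[218.98747413  61.93996478]] [[212.95225101   0.63005293]] [[247.24924322 143.14640519]]
```

View pics/w1.png

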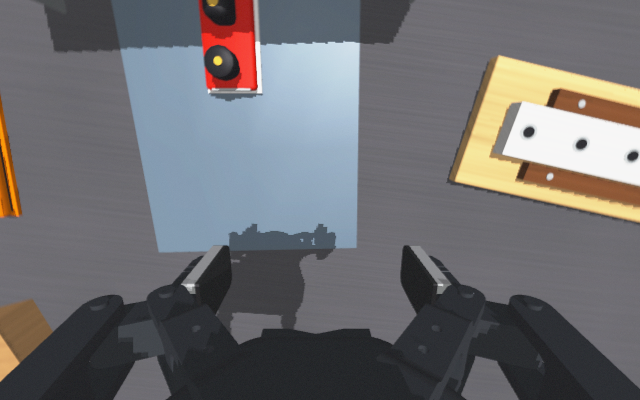

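The knob shows at (218,61), within about 1 px of the predicted position. Going down onto it.

apply_moves --increments '[[[1, -0.8, 0.6, -0.05], [1, -0.8, 0.6, 0], [1, -0.8, 0.6, 0], [1, -0.8, 0.6, 0], [0, 0, 0.6, 0]]]'

```text
clock: 3.75
position: [0.5359, 0.2607, 0.3131]
eef_rot: [[0.991, 0.137, 0.001], [0.137, -0.991, 0.001], [0.001, -0.001, -1.0]]
wrist_force: [0.7, -0.8, -0.8]
grip_width: 0.0858
gripper_force: 0.0
```

Run:
```python
from h import *
rel([.537,.259,.05],7.5)
```

```text
grasp [536.  260.9 158.4] yaw 7.86 units [0.021 0.069 3.615] turn 0.045 t 3.75 F [ 0.7 -0.8 -0.8] w 0.0858 gf 0.0 q [14. 17. 93.  0. 70. 96.]
```

apply_moves --increments '[[[0.02, 0, 1, 0], [0, 0, 1, 0], [0, 0, 1, 0], [0, 0, 0.5, 0], [0, 0, 0, 0]]]'

```text
clock: 4.25
position: [0.5334, 0.2582, 0.2073]
eef_rot: [[0.991, 0.134, -0.005], [0.134, -0.991, -0.001], [-0.005, 0.001, -1.0]]
wrist_force: [0.4, 0.0, 1.0]
grip_width: 0.0855
gripper_force: 0.0
```

apply_moves --increments '[[[0, 0, 0, 0], [0, 0, 0, 0], [0, 0, 0, 0], [0, 0, 0, 0], [0, 0, 0, 0]]]' --hand 1 --force 50

```text
clock: 4.75
position: [0.535, 0.2589, 0.2108]
eef_rot: [[0.991, 0.133, 0.002], [0.133, -0.991, 0.001], [0.002, -0.001, -1.0]]
wrist_force: [0.3, 1.6, 1.0]
grip_width: 0.0306
gripper_force: 49.5
```

apply_moves --increments '[[[0, 0, 0, 0], [0, 0, 0, 0]]]'

```text
clock: 4.95
position: [0.535, 0.2589, 0.2105]
eef_rot: [[0.991, 0.133, 0.002], [0.133, -0.991, 0.001], [0.002, -0.001, -1.0]]
wrist_force: [0.4, 1.3, 3.6]
grip_width: 0.0302
gripper_force: 49.6
```

Run:
```python
from h import *
rel([.537,.259,.05],7.5)
# block centre to liner point with yaw 9: knob target
y=np.radians(9);rel([.4558-.075*np.cos(y),.2395-.075*np.sin(y),.05],9)
```

```text
grasp [535.3 259.   55.8] yaw 7.66 units [0.056 0.007 0.192] turn 0.02 t 4.95 F [0.4 1.3 3.6] w 0.0302 gf 49.6 q [14. 25. 96.  0. 59. 97.]
grasp [535.3 259.   55.8] yaw 7.66 units [-5.213  0.349  0.181] turn -0.167 t 4.95 F [0.4 1.3 3.6] w 0.0302 gf 49.6 q [14. 25. 96.  0. 59. 97.]
```

apply_moves --increments '[[[-0.5, 0.03, 0, 0], [-0.7, 0.04, 0, 0], [-0.7, 0.04, 0, 0], [-0.7, 0.05, 0, 0], [-0.7, 0.05, 0, 0]]]'

```text
clock: 5.45
position: [0.4376, 0.2391, 0.2107]
eef_rot: [[0.991, 0.133, 0.004], [0.133, -0.991, 0.001], [0.004, -0.0, -1.0]]
wrist_force: [4.3, -0.9, 2.4]
grip_width: 0.0305
gripper_force: 49.9
```

apply_moves --increments '[[[-0.7, 0.05, 0, 0], [-0.7, 0.05, 0, 0], [-0.5, 0.04, 0, -0.1], [0, 0, 0, -0.05], [0, 0, 0, 0]]]'

```text
clock: 5.95
position: [0.3806, 0.2272, 0.2093]
eef_rot: [[0.988, 0.154, -0.004], [0.154, -0.988, -0.001], [-0.004, 0.001, -1.0]]
wrist_force: [-5.3, -1.9, 3.9]
grip_width: 0.0305
gripper_force: 50.1
```

Run:
```python
from h import *
y=np.radians(9);rel([.4558-.075*np.cos(y),.2395-.075*np.sin(y),.05],9)
cv2.imwrite("pics/t2.png",cv2.resize(r.read_camera("top")[180:330,200:400],None,fx=4,fy=4))
```

```text
grasp [380.  227.   54.6] yaw 8.85 units [ 0.061 -0.017  0.153] turn -0.019 t 5.95 F [-5.3 -1.9  3.9] w 0.0305 gf 50.1 q [ 15.   5. 121.  -0.  55.  96.]
```

View pics/t2.png

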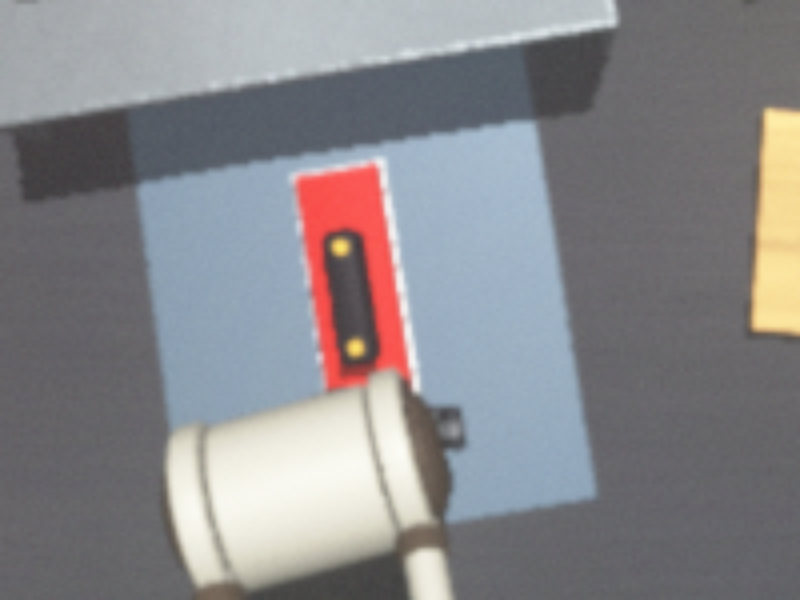

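The block now lies fully clear of the shelf. Its handle screws are at crop (340,246) and (356,347), which is full-image (285,241.5) and (289,266.8). Releasing the knob.

apply_moves --increments '[[[0, 0, 0, 0], [0, 0, 0, 0], [0, 0, 0, 0], [0, 0, 0, 0]]]' --hand 0

```text
clock: 6.4
position: [0.3815, 0.2275, 0.2096]
eef_rot: [[0.988, 0.154, 0.0], [0.154, -0.988, 0.0], [0.0, -0.0, -1.0]]
wrist_force: [-0.1, 0.5, 0.1]
grip_width: 0.085
gripper_force: 0.0
```

apply_moves --increments '[[[0, 0, -0.5, 0], [0, 0, -1, 0], [0, 0, -1, 0], [0, 0, 0, 0], [0, 0, 0, 0]]]'

```text
clock: 6.9
position: [0.3815, 0.2275, 0.2852]
eef_rot: [[0.988, 0.154, 0.002], [0.154, -0.988, 0.0], [0.002, -0.0, -1.0]]
wrist_force: [-0.4, 0.0, -0.6]
grip_width: 0.0855
gripper_force: 0.0
```

Run:
```python
from h import *
k=r.get_calibration("top")
P=back(k,[[285,241.5],[289,266.75]],.065);m=P.mean(0);yw=np.degrees(np.arctan2(*(P[0]-P[1])[1::-1]));print(P,m,yw)
rel([m[0],m[1],.13],yw)
# wrist view check
w=r.get_calibration("wrist");im=r.read_camera("wrist");cv2.imwrite("pics/w3.png",im);print(proj(w,P))
```

```text
[[0.49936741 0.24428292 0.065     ]
 [0.43389786 0.2335498  0.065     ]] [0.46663263 0.23891636 0.065     ] 9.310291311780936
grasp [381.8 227.6 130.5] yaw 8.85 units [2.853 0.062 0.021] turn -0.057 t 6.9 F [-0.4  0.  -0.6] w 0.0855 gf 0.0 q [ 15.  -3. 119.   0.  64.  96.]
[[318.72489622  28.94922837]
 [319.35777949 143.40688921]]
```

View pics/w3.png

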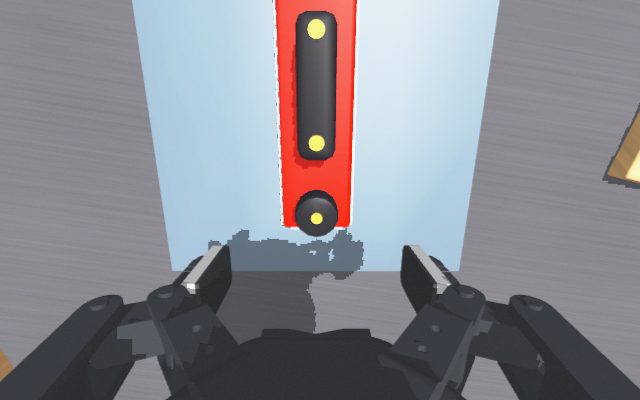

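The handle's screws are at (316,28) and (316,143), straight ahead of the tool. Moving onto the handle.

apply_moves --increments '[[[0.95, 0, 0, 0], [0.95, 0, 0, 0], [0.95, 0, 0, 0], [0, 0, 0.65, 0], [0, 0, 1, 0]]]'

```text
clock: 7.45
position: [0.4669, 0.2407, 0.2347]
eef_rot: [[0.988, 0.154, 0.002], [0.154, -0.988, 0.001], [0.002, -0.0, -1.0]]
wrist_force: [-0.3, -0.8, -0.2]
grip_width: 0.0858
gripper_force: 0.0
```

apply_moves --increments '[[[0, 0, 1, 0], [0, 0, 0, 0], [0, 0, 0, 0], [0, 0, 0, 0]]]'

```text
clock: 7.85
position: [0.4664, 0.2408, 0.2064]
eef_rot: [[0.988, 0.154, 0.002], [0.154, -0.988, 0.001], [0.002, -0.0, -1.0]]
wrist_force: [-0.3, -0.1, 0.1]
grip_width: 0.0854
gripper_force: 0.0
```

apply_moves --increments '[[[0, 0, 0, 0], [0, 0, 0, 0], [0, 0, 0, 0], [0, 0, 0, 0], [0, 0, 0, 0]]]' --hand 1 --force 80

```text
clock: 8.35
position: [0.4659, 0.2406, 0.2055]
eef_rot: [[0.988, 0.154, 0.001], [0.154, -0.988, 0.0], [0.001, 0.0, -1.0]]
wrist_force: [-0.2, -0.0, 1.3]
grip_width: 0.0253
gripper_force: 80.0
```

apply_moves --increments '[[[0, 0, 0, 0], [0, 0, 0, 0], [0, 0, 0, 0]]]'

```text
clock: 8.65
position: [0.4659, 0.2406, 0.2054]
eef_rot: [[0.988, 0.154, 0.0], [0.154, -0.988, 0.0], [0.0, 0.0, -1.0]]
wrist_force: [0.4, -0.1, 2.2]
grip_width: 0.0249
gripper_force: 80.1
```

Run:
```python
from h import *
rel([.4666,.2389,.05],8.9)
```

```text
grasp [465.9 240.6  50.7] yaw 8.86 units [0.013 0.06  0.022] turn -0.005 t 8.65 F [ 0.4 -0.1  2.2] w 0.0249 gf 80.1 q [ 14.  16. 108.  -0.  56.  95.]
```

apply_moves --increments '[[[0, 0, -0.3, 0], [0, 0, -0.7, 0], [0, 0, -1, 0], [0, 0, -1, 0], [0, 0, 0, 0]]]'

```text
clock: 9.15
position: [0.4671, 0.241, 0.2994]
eef_rot: [[0.988, 0.154, 0.008], [0.154, -0.988, 0.002], [0.008, -0.001, -1.0]]
wrist_force: [1.6, 0.0, -3.9]
grip_width: 0.0249
gripper_force: 79.8
```

apply_moves --increments '[[[0, 0.5, 0, 0], [-0.1, 0.9, 0, 0], [-0.1, 0.9, 0, 0], [-0.1, 0.9, 0, 0], [-0.1, 0.9, 0, 0]]]'

```text
clock: 9.65
position: [0.4716, 0.1155, 0.2925]
eef_rot: [[0.988, 0.154, -0.005], [0.154, -0.988, -0.0], [-0.005, -0.0, -1.0]]
wrist_force: [0.6, 0.3, -3.7]
grip_width: 0.0252
gripper_force: 79.7
```

apply_moves --increments '[[[-0.1, 0.9, 0, 0], [0, 0.9, 0, 0], [0, 0.9, 0, 0], [0, 0.9, 0, 0], [0, 0.9, 0, 0]]]'

```text
clock: 10.15
position: [0.4893, -0.0182, 0.2925]
eef_rot: [[0.988, 0.153, -0.005], [0.153, -0.988, 0.001], [-0.005, -0.002, -1.0]]
wrist_force: [0.5, -0.4, -4.2]
grip_width: 0.025
gripper_force: 79.7
```

apply_moves --increments '[[[0, 0.9, 0, 0], [0, 0.9, 0, 0], [0, 0.9, 0, 0], [0, 0.9, 0, 0], [0, 0.6, 0, 0]]]'

```text
clock: 10.65
position: [0.5089, -0.143, 0.2928]
eef_rot: [[0.988, 0.152, -0.004], [0.152, -0.988, 0.002], [-0.004, -0.002, -1.0]]
wrist_force: [-0.1, 0.8, -4.5]
grip_width: 0.0246
gripper_force: 79.7
```

apply_moves --increments '[[[0, 0, 0, -0.9], [0, 0, 0, -0.95], [0, 0, 0, -0.95], [0, 0, 0, -0.95], [0, 0, 0, -0.95]]]'

```text
clock: 11.15
position: [0.5091, -0.1411, 0.2933]
eef_rot: [[0.685, 0.728, -0.003], [0.728, -0.685, 0.002], [-0.001, -0.004, -1.0]]
wrist_force: [0.5, -0.1, -4.6]
grip_width: 0.0247
gripper_force: 79.9
```

apply_moves --increments '[[[0, 0, 0, -0.95], [0, 0, 0, -0.95], [0, 0, 0, -0.95], [0, 0, 0, -0.95], [0, 0, 0, -0.95]]]'

```text
clock: 11.65
position: [0.5091, -0.141, 0.2933]
eef_rot: [[0.091, 0.996, -0.003], [0.996, -0.091, 0.002], [0.002, -0.003, -1.0]]
wrist_force: [-0.6, -0.0, -4.3]
grip_width: 0.0248
gripper_force: 79.9
```

Run:
```python
from h import *
np.set_printoptions(precision=2,suppress=True)
rel([.5092,-.1413,.12],85.3)
rel([.4985,-.2708,.12],85.3)
im=r.read_camera("side");cv2.imwrite("pics/s4.png",cv2.resize(im[80:230,280:480],None,fx=4,fy=4))
k=r.get_calibration("top");im=r.read_camera("top");hsv=cv2.cvtColor(im,cv2.COLOR_BGR2HSV)
m=np.zeros(im.shape[:2],np.uint8);m[190:290,370:545]=((hsv[...,2]>190)&(hsv[...,1]<40))[190:290,370:545]
cv2.imwrite("pics/t4.png",cv2.resize(im[140:300,350:550],None,fx=4,fy=4,interpolation=2))
```

```text
grasp [ 508.6 -140.7  138.6] yaw 84.77 units [-0.02  0.02  0.62] turn -0.067 t 11.65 F [-0.6 -0.  -4.3] w 0.0248 gf 79.9 q [-29.   9. 105.   0.  66. -23.]
grasp [ 508.6 -140.7  138.6] yaw 84.77 units [-4.35  0.06  0.61] turn -0.067 t 11.65 F [-0.6 -0.  -4.3] w 0.0248 gf 79.9 q [-29.   9. 105.   0.  66. -23.]
```

View pics/t4.png

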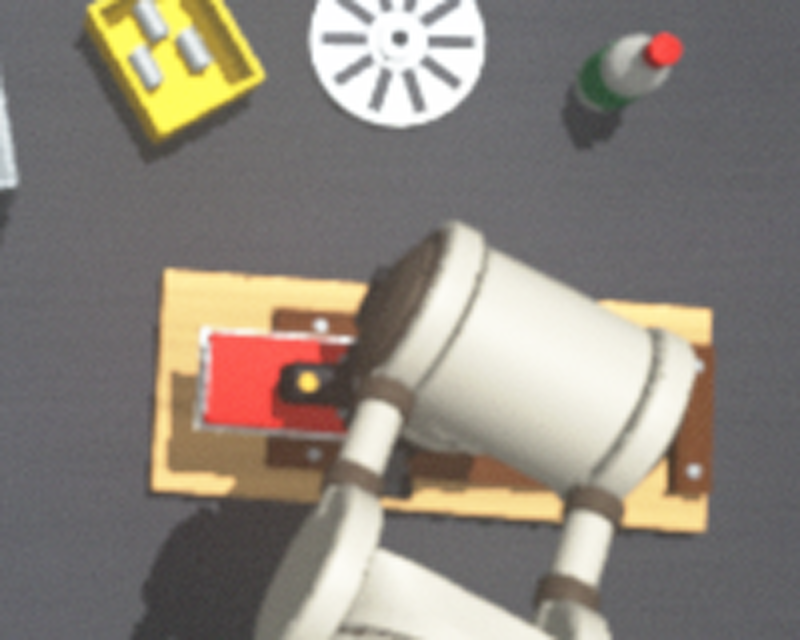

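The block is above the bar's end away from the stop and lined up with it; the disc, bottle and bin are undisturbed. Going down to just above contact, which should come at TCP z ≈ 0.239.

apply_moves --increments '[[[-0.02, 0.02, 0.5, -0.06], [0, 0, 0.7, 0], [0, 0, 0.4, 0], [0, 0, 0.05, 0], [0, 0, 0, 0]]]'

```text
clock: 12.25
position: [0.5104, -0.1418, 0.2453]
eef_rot: [[0.089, 0.996, -0.001], [0.996, -0.089, 0.001], [0.0, -0.001, -1.0]]
wrist_force: [0.2, -0.1, -4.7]
grip_width: 0.0248
gripper_force: 79.7
```

apply_moves --increments '[[[0, 0, 0, 0], [0, 0, 0, 0], [0, 0, 0, 0]]]'

```text
clock: 12.55
position: [0.5109, -0.1419, 0.2465]
eef_rot: [[0.088, 0.996, 0.001], [0.996, -0.088, -0.001], [-0.001, 0.001, -1.0]]
wrist_force: [-0.4, 0.5, -4.3]
grip_width: 0.0251
gripper_force: 79.7
```

apply_moves --increments '[[[0, 0, 0.1, 0], [0, 0, 0.1, 0], [0, 0, 0, 0], [0, 0, 0, 0]]]'

```text
clock: 12.95
position: [0.5107, -0.1418, 0.2398]
eef_rot: [[0.088, 0.996, 0.0], [0.996, -0.088, -0.0], [-0.0, 0.0, -1.0]]
wrist_force: [1.4, -0.2, -2.9]
grip_width: 0.0249
gripper_force: 80.2
```

apply_moves --increments '[[[0, 0, 0.03, 0], [0, 0, 0, 0], [0, 0, 0, 0], [0, 0, 0, 0]]]'

```text
clock: 13.35
position: [0.5107, -0.1418, 0.2391]
eef_rot: [[0.088, 0.996, 0.0], [0.996, -0.088, -0.0], [-0.0, 0.0, -1.0]]
wrist_force: [-1.1, 1.1, 1.8]
grip_width: 0.0251
gripper_force: 80.6
```

Run:
```python
from h import *
rel([.5092,-.1413,.12],85.3)
s=r.state();print(s["position"],s["wrist_torque"])
```

```text
grasp [ 510.7 -141.9   84.4] yaw 84.93 units [ 0.014 -0.052 -1.186] turn -0.046 t 13.35 F [-1.1  1.1  1.8] w 0.0251 gf 80.6 q [-29.  14. 106.   0.  60. -24.]
[ 0.51068091 -0.14183865  0.23910657] [0.19952072 0.21630161 0.01393249]
```

apply_moves --increments '[[[0, 0, 0.04, 0], [0, 0, 0.02, 0], [0, 0, 0, 0], [0, 0, 0, 0], [0, 0, 0, 0]]]'

```text
clock: 13.85
position: [0.5107, -0.1418, 0.2372]
eef_rot: [[0.088, 0.996, 0.0], [0.996, -0.088, -0.0], [-0.0, 0.0, -1.0]]
wrist_force: [-1.8, 1.4, 4.1]
grip_width: 0.0251
gripper_force: 80.9
```

Run:
```python
from h import *
rel([.4985,-.2708,.12],85.3)
s=r.state();print(s["position"],s["wrist_torque"])
```

```text
grasp [ 510.7 -141.9   82.5] yaw 84.93 units [-4.317 -0.027 -1.25 ] turn -0.046 t 13.85 F [-1.8  1.4  4.1] w 0.0251 gf 80.9 q [-29.  14. 106.   0.  60. -24.]
[ 0.5106923  -0.14184188  0.23719111] [0.23300025 0.37128248 0.0148079 ]
```

apply_moves --increments '[[[-0.03, 0, 0, 0], [-0.07, 0, 0, 0], [-0.11, 0, 0, 0], [-0.15, 0, 0, 0], [-0.15, 0, 0, 0]]]'

```text
clock: 14.35
position: [0.5095, -0.1565, 0.2371]
eef_rot: [[0.088, 0.996, 0.001], [0.996, -0.088, 0.002], [0.002, 0.001, -1.0]]
wrist_force: [0.3, 6.4, 4.7]
grip_width: 0.0249
gripper_force: 81.2
```

apply_moves --increments '[[[-0.15, 0, 0, 0], [-0.15, 0, 0, 0], [-0.15, 0, 0, 0], [-0.15, 0, 0, 0], [-0.15, 0, 0, 0]]]'

```text
clock: 14.85
position: [0.5075, -0.1789, 0.237]
eef_rot: [[0.088, 0.996, 0.001], [0.996, -0.088, 0.002], [0.002, 0.001, -1.0]]
wrist_force: [0.0, 5.3, 4.7]
grip_width: 0.025
gripper_force: 81.2
```

apply_moves --increments '[[[-0.15, 0, 0, 0], [-0.15, 0, 0, 0], [-0.15, 0, 0, 0], [-0.15, 0, 0, 0], [-0.15, 0, 0, 0]]]'

```text
clock: 15.35
position: [0.5055, -0.2013, 0.237]
eef_rot: [[0.088, 0.996, 0.001], [0.996, -0.088, 0.002], [0.002, 0.001, -1.0]]
wrist_force: [-0.4, 5.6, 4.5]
grip_width: 0.025
gripper_force: 81.2
```

apply_moves --increments '[[[-0.15, 0, 0, 0], [-0.15, 0, 0, 0], [-0.15, 0, 0, 0], [-0.15, 0, 0, 0], [-0.15, 0, 0, 0]]]'

```text
clock: 15.85
position: [0.5035, -0.2237, 0.237]
eef_rot: [[0.088, 0.996, 0.001], [0.996, -0.088, 0.002], [0.002, 0.001, -1.0]]
wrist_force: [-0.1, 6.0, 5.3]
grip_width: 0.0246
gripper_force: 81.2
```

apply_moves --increments '[[[-0.15, 0, 0, 0], [-0.15, 0, 0, 0], [-0.15, 0, 0, 0], [-0.15, 0, 0, 0], [-0.15, 0, 0, 0]]]'

```text
clock: 16.35
position: [0.5016, -0.2461, 0.237]
eef_rot: [[0.088, 0.996, 0.001], [0.996, -0.088, 0.002], [0.002, 0.001, -1.0]]
wrist_force: [-1.1, 6.0, 5.3]
grip_width: 0.0251
gripper_force: 81.2
```

apply_moves --increments '[[[-0.15, 0, 0, 0], [-0.15, 0, 0, 0], [-0.15, 0, 0, 0], [-0.15, 0, 0, 0], [-0.15, 0, 0, 0]]]'

```text
clock: 16.85
position: [0.4996, -0.2685, 0.2369]
eef_rot: [[0.088, 0.996, 0.001], [0.996, -0.088, 0.002], [0.002, 0.0, -1.0]]
wrist_force: [0.8, 5.6, 4.6]
grip_width: 0.0253
gripper_force: 81.2
```

apply_moves --increments '[[[-0.15, 0, 0, 0], [-0.12, 0, 0, 0], [-0.07, 0, 0, 0], [-0.03, 0, 0, 0], [0, 0, 0, 0]]]'

```text
clock: 17.35
position: [0.4986, -0.2796, 0.237]
eef_rot: [[0.088, 0.996, 0.001], [0.996, -0.088, 0.002], [0.002, 0.001, -1.0]]
wrist_force: [0.2, 4.9, 5.9]
grip_width: 0.0251
gripper_force: 81.2
```

Run:
```python
from h import *
rel([.4985,-.2708,.12],85.3)
for c in("top","side"): cv2.imwrite(f"pics/{c}5.png",r.read_camera(c))
a=cv2.resize(cv2.imread("pics/top5.png")[190:290,370:550],None,fx=4,fy=4,interpolation=2)
cv2.imwrite("pics/t5.png",a)
```

```text
grasp [ 498.7 -279.4   82.3] yaw 84.93 units [ 0.287 -0.03  -1.257] turn -0.047 t 17.35 F [0.2 4.9 5.9] w 0.0251 gf 81.2 q [-41.  19. 100.   0.  61. -36.]
```

View pics/t5.png

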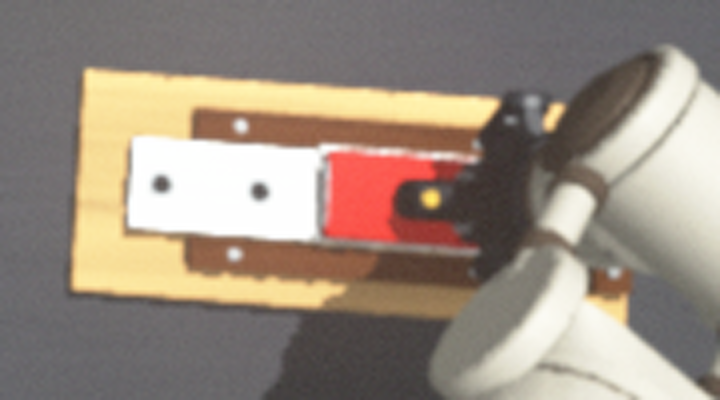

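The bar is still in the hook, with its far end at crop x≈130. The block's trailing edge is at x≈322, so the leading end is past the bar's stop end. Lifting off and returning.

apply_moves --increments '[[[0, 0, -0.2, 0], [0, 0, -0.6, 0], [0, 0, -1, 0], [0, 0, -0.6, 0], [0, 0, 0, 0]]]'

```text
clock: 17.95
position: [0.4988, -0.281, 0.3112]
eef_rot: [[0.088, 0.996, 0.003], [0.996, -0.088, -0.004], [-0.003, 0.004, -1.0]]
wrist_force: [0.7, -0.4, -4.0]
grip_width: 0.025
gripper_force: 80.1
```

apply_moves --increments '[[[0, 0, 0, 0.95], [0, 0, 0, 0.95], [0, 0, 0, 0.95], [0, 0, 0, 0.95], [0, 0, 0, 0.95]]]'

```text
clock: 18.45
position: [0.4975, -0.2798, 0.3063]
eef_rot: [[0.687, 0.727, -0.003], [0.727, -0.687, 0.002], [-0.001, -0.004, -1.0]]
wrist_force: [-0.5, 0.1, -4.4]
grip_width: 0.0248
gripper_force: 79.9
```

apply_moves --increments '[[[0, 0, 0, 0.95], [0, 0, 0, 0.95], [0, 0, 0, 0.95], [0, 0, 0, 0.95], [0, 0, 0, 0.95]]]'

```text
clock: 18.95
position: [0.4976, -0.2798, 0.3063]
eef_rot: [[0.989, 0.15, -0.003], [0.15, -0.989, 0.002], [-0.003, -0.003, -1.0]]
wrist_force: [-1.1, -0.2, -4.8]
grip_width: 0.0252
gripper_force: 79.9
```

Run:
```python
from h import *
rel([.4657,.241,.14],8.9)
```

```text
grasp [ 497.1 -279.5  151.6] yaw 8.62 units [  1.566 -17.309   0.428] turn -0.035 t 18.95 F [-1.1 -0.2 -4.8] w 0.0252 gf 79.9 q [-41.  14.  97.  -0.  69.  40.]
```

apply_moves --increments '[[[0.1, -0.5, 0, 0], [0.1, -0.9, 0, 0], [0.1, -0.9, 0, 0], [0.1, -0.9, 0, 0], [0.1, -0.9, 0, 0]]]'

```text
clock: 19.45
position: [0.4932, -0.1543, 0.3073]
eef_rot: [[0.987, 0.158, -0.002], [0.158, -0.987, 0.001], [-0.002, -0.002, -1.0]]
wrist_force: [-1.1, -0.1, -4.6]
grip_width: 0.0251
gripper_force: 80.0
```

apply_moves --increments '[[[0.1, -0.9, 0, 0], [0.1, -0.9, 0, 0], [0.1, -0.9, 0, 0], [0.1, -0.9, 0, 0], [0.1, -0.9, 0, 0]]]'

```text
clock: 19.95
position: [0.4868, -0.0188, 0.3075]
eef_rot: [[0.987, 0.158, -0.002], [0.158, -0.987, 0.001], [-0.002, -0.001, -1.0]]
wrist_force: [-0.0, 0.0, -3.9]
grip_width: 0.0248
gripper_force: 80.0
```

apply_moves --increments '[[[0.1, -0.9, 0, 0], [0.1, -0.9, 0, 0], [0.1, -0.9, 0, 0], [0.1, -0.9, 0, 0], [0.1, -0.9, 0, 0]]]'

```text
clock: 20.45
position: [0.4805, 0.1167, 0.3074]
eef_rot: [[0.987, 0.158, -0.002], [0.158, -0.987, 0.0], [-0.002, -0.0, -1.0]]
wrist_force: [0.5, -0.1, -4.3]
grip_width: 0.0253
gripper_force: 80.0
```

apply_moves --increments '[[[0, -0.9, 0, 0], [0, -0.9, 0, 0], [0, -0.9, 0, 0], [0, -0.9, 0, 0], [0, -0.6, 0, 0]]]'

```text
clock: 20.95
position: [0.4605, 0.2413, 0.3073]
eef_rot: [[0.987, 0.159, -0.003], [0.159, -0.987, -0.0], [-0.003, -0.0, -1.0]]
wrist_force: [0.3, -0.1, -5.2]
grip_width: 0.0247
gripper_force: 79.9
```

apply_moves --increments '[[[0, 0, 0.8, 0], [0, 0, 0.9, 0], [0, 0, 0.9, 0], [0, 0, 0.3, 0], [0, 0, 0, 0]]]'

```text
clock: 21.45
position: [0.4606, 0.2394, 0.2198]
eef_rot: [[0.988, 0.157, -0.005], [0.157, -0.988, -0.001], [-0.005, 0.0, -1.0]]
wrist_force: [-0.3, 0.5, -3.7]
grip_width: 0.0251
gripper_force: 79.8
```

Run:
```python
from h import *
rel([.4657,.241,.0507],8.9)
print(r.state()["position"])
```

```text
grasp [459.8 239.2  65.1] yaw 9.02 units [ 0.206 -0.027  0.479] turn 0.016 t 21.45 F [-0.3  0.5 -3.7] w 0.0251 gf 79.8 q [ 14.  14. 108.  -0.  58.  95.]
[0.46058096 0.23944272 0.21979428]
```

apply_moves --increments '[[[0.1, 0, 0.25, 0], [0.1, 0, 0.15, 0], [0, 0, 0, 0], [0, 0, 0, 0]]]'

```text
clock: 21.85
position: [0.4685, 0.2405, 0.2105]
eef_rot: [[0.988, 0.155, 0.001], [0.155, -0.988, 0.0], [0.001, -0.0, -1.0]]
wrist_force: [-0.9, -0.7, -4.4]
grip_width: 0.0253
gripper_force: 80.0
```

apply_moves --increments '[[[0, 0, 0, 0], [0, 0, 0, 0]]]'

```text
clock: 22.05
position: [0.4682, 0.2405, 0.2104]
eef_rot: [[0.988, 0.155, 0.001], [0.155, -0.988, 0.0], [0.001, -0.0, -1.0]]
wrist_force: [0.7, 0.0, -4.0]
grip_width: 0.0247
gripper_force: 80.0
```

5 mm left to go.

apply_moves --increments '[[[0, 0, 0.1, 0], [0, 0, 0.05, 0], [0, 0, 0, 0], [0, 0, 0, 0]]]'

```text
clock: 22.45
position: [0.4681, 0.2405, 0.2058]
eef_rot: [[0.988, 0.155, -0.0], [0.155, -0.988, -0.0], [-0.0, 0.0, -1.0]]
wrist_force: [-1.6, -0.8, 0.4]
grip_width: 0.0252
gripper_force: 80.5
```

apply_moves --increments '[[[0, 0, 0.02, 0], [0, 0, 0, 0], [0, 0, 0, 0]]]'

```text
clock: 22.75
position: [0.4681, 0.2405, 0.2051]
eef_rot: [[0.988, 0.155, -0.0], [0.155, -0.988, -0.0], [-0.0, 0.0, -1.0]]
wrist_force: [-2.5, -0.5, 1.8]
grip_width: 0.0249
gripper_force: 80.5
```

The block is seated on the liner. Releasing and withdrawing upwards.

apply_moves --increments '[[[0, 0, 0, 0], [0, 0, 0, 0], [0, 0, 0, 0], [0, 0, 0, 0], [0, 0, 0, 0]]]' --hand 0

```text
clock: 23.25
position: [0.4682, 0.2405, 0.205]
eef_rot: [[0.988, 0.155, 0.0], [0.155, -0.988, 0.0], [0.0, -0.0, -1.0]]
wrist_force: [0.6, -0.5, -0.2]
grip_width: 0.0852
gripper_force: 0.0
```

apply_moves --increments '[[[0, 0, -0.4, 0], [0, 0, -0.8, 0], [0, 0, -1, 0], [0, 0, -1, 0], [0, 0, -1, 0]]]'

```text
clock: 23.75
position: [0.468, 0.2405, 0.3331]
eef_rot: [[0.988, 0.155, 0.001], [0.155, -0.988, 0.0], [0.001, -0.0, -1.0]]
wrist_force: [1.0, 0.4, -0.6]
grip_width: 0.0854
gripper_force: 0.0
```

apply_moves --increments '[[[-0.8, 0, 0, 0], [-0.8, 0, 0, 0], [-0.8, 0, 0, 0], [-0.5, 0, 0, 0], [0, 0, 0, 0]]]'

```text
clock: 24.25
position: [0.3809, 0.2269, 0.3315]
eef_rot: [[0.988, 0.156, 0.0], [0.156, -0.988, 0.0], [0.0, -0.0, -1.0]]
wrist_force: [0.7, -0.3, 0.2]
grip_width: 0.0856
gripper_force: 0.0
```

Run:
```python
from h import *
im=r.read_camera("top");cv2.imwrite("pics/t6.png",im);rel([.46,.24,.1])
```

```text
grasp [382.2 227.1 177. ] yaw 8.96 units [ 2.625 -0.021  2.572] turn None t 24.3 F [ 0.8  0.5 -0. ] w 0.0858 gf 0.0 q [ 15.  -7. 116.  -0.  71.  96.]
```

View pics/t6.png

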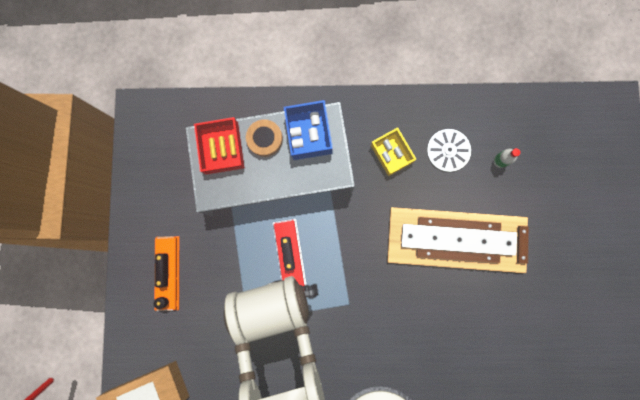

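The block stands on the liner at about (288,253), clear of the shelf. The bar is in the hook at (460,240), and the bin, disc and bottle are where they were. Handing in.

```bash
python3 -c "
from station import r
print(r.close_job())"
```

```text
the job is handed in; nothing more can be done
None
```

The job is handed in, with no verdict shown: I drew the block out by its knob, made one steady half-sunk stroke along the whole bar, and stood the block back on the liner, with the bar in the hook and the disc, bottle and bin unmoved, in about 24 s.

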